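# Put mixed-up printed shields back on their own sensor bases

## Robot

A 6-joint arm with a two-finger parallel gripper is mounted at the origin on the work surface. World frame = base frame: x ahead of the robot, y to its left, z up, the work surface at z = 0. Lengths are in mm, angles in rad, forces in N, time in s.
With the tool pointing down it reaches from about 350 to 775 mm from the base axis. Payload 7.3 kg.
Tool frame: the origin (TCP) lies on the centre line of the jaws, within the pads' length; the fingertips stand 22 mm ahead of it and the grasp point (between the pads) lies 3 mm ahead of it; z points along the fingers, y is the direction in which the jaws open and shut (so a half turn about z gives the same grasp; the last joint's range is limited). The gripper opens to 92 mm and grips with 3 to 60 N. Pads are 19 mm wide; open, the fingers measure 130 mm over their backs; the gripper's body (75 mm by 190 mm) begins 47 mm behind the grasp point.
Start: joints at [-0.146, 0.342, 1.524, -0, 1.275, -0.146], TCP at [525.017, 0.02, 248.741] pointing down, gripper open.
Joint ranges: [-2.53, 2.53], [-0.77, 2.02], [0.04, 2.7], [-1, 4.14], [0.28, 2.66], [-3.11, 3.11]. Speed limits (rad/s): [2.57, 2.57, 3.14, 3.14, 3.14, 3.14].

## Interface

Orientations are given as [roll, pitch, yaw] about the fixed x, y, z axes, in that order (R = Rz(yaw) Ry(pitch) Rx(roll)).
In Python, from plant import bot gives the robot as it stands.
- The arm moves only by the tool play_rows, never from a script. Its argument "moves" is one flat list of numbers, 5 for each row, row after row: the closure in counts, from 0 (fully open) to 255 (shut), then the shift along the tool's x, y, z in mm, then the turn about the tool's z in degrees. A call has 1 to 8 rows; each row is the pose to reach, as a shift and turn from the pose commanded when the call began, along the tool's axes at that moment; what a row does not reach only later rows make up. A row lasts 1/12 s, in which the tool goes at most 41.7 mm and 7.16 degrees, less where a joint would pass 70% of its speed; a pose out of reach is approached as far as the arm can. A call with a gripper value outside its range is refused whole. The fingers move at their own pace and stop on an object; the grip force is fixed at half the most. Time passes only in rows, so rows that repeat a pose let the fingers close. It gives the time, the measured TCP pose, the force and the opening at its end, in the units of the state.
- bot.get_obs(): the state, without advancing time (a new reading comes with each control period).
- bot.capture(name): name is "scene" or "side" or "wrist"; returns a dict with "color" (384x512x3 uint8, red, green, blue), "fx", "fy", "cx", "cy" (pixels), "world_to_cam" (4x4, takes a point from world to camera coordinates); the wrist camera has in their place "T_tool_cam" (4x4, takes a point from camera to tool coordinates, whose origin is the TCP and whose axes are the flange's). Camera axes: x right, y down, z forward; pixel columns grow to the right and rows downward; lengths in mm; the calibration is good to about 2 mm. A picture is of the moment at which its call begins: read the wrist's pose just before it. There is no depth.
- bot.close_job(): hands the job in, once; it reports no verdict.
The state is a dict: "time": time; "joint_positions": joint angles; "dq": joint speeds; "tau": joint torques, N m; "tool_pos": TCP position; "tcp_rot": TCP orientation; "contact_force": force on the tool from outside, world axes, zero at the start; "moment": the same for the moment, N m; "grip_width": finger opening in mm.
Only numpy, scipy, OpenCV 4.12 (cv2) and the standard library are available. Lean on these libraries where they do the work, as an engineer would, in place of code of your own. Each camera call takes 0.05 s, during which the arm holds its last target.

## Task

The three printed vented shields (orange, blue and black) each stand on a sensor base of the wrong colour: move them so that every shield ends upright and fully seated around the hub of the base of its own colour, using the empty gold build plate as the spare place on the way. Never set a shield on the bare bench or tip one over, and leave the tin, the glue stick and the tape roll where they are.

Things in the scene. Friction and masses are not known exactly. Their poses are not given: they have to be found in the camera images.
- shield_orange: orange 3D-printed vented sensor shield: an upright round sleeve open at both ends, outside diameter 60 mm, wall 3 mm, 70 mm tall, about 70 g, stiff, with slotted windows in its sides; loose, can be gripped across its outside from above. Origin at the centre of its lower rim, z up along its axis; its yaw does not matter. At the start it stands upright on a sensor base of another colour
- shield_blue: blue 3D-printed vented sensor shield: an upright round sleeve open at both ends, outside diameter 60 mm, wall 3 mm, 70 mm tall, about 70 g, stiff, with slotted windows in its sides; loose, can be gripped across its outside from above. Origin at the centre of its lower rim, z up along its axis; its yaw does not matter. At the start it stands upright on a sensor base of another colour
- shield_black: charcoal-black 3D-printed vented sensor shield: an upright round sleeve open at both ends, outside diameter 60 mm, wall 3 mm, 70 mm tall, about 70 g, stiff, with slotted windows in its sides; loose, can be gripped across its outside from above. Origin at the centre of its lower rim, z up along its axis; its yaw does not matter. At the start it stands upright on a sensor base of another colour
- base_orange: sensor base fixed to the bench: white disc of 96 mm diameter and 10 mm height with its top face and its round central hub coloured orange (the hub 36 mm in diameter, rising 8 mm above the disc); a seated shield stands on the disc around the hub, 9 mm clear of it all round. Origin at the centre of the disc's underside, on the bench, z up: the seat for the shield is 10 mm above it
- base_blue: sensor base fixed to the bench: white disc of 96 mm diameter and 10 mm height with its top face and its round central hub coloured blue (the hub 36 mm in diameter, rising 8 mm above the disc); a seated shield stands on the disc around the hub, 9 mm clear of it all round. Origin at the centre of the disc's underside, on the bench, z up: the seat for the shield is 10 mm above it
- base_black: sensor base fixed to the bench: white disc of 96 mm diameter and 10 mm height with its top face and its round central hub coloured charcoal-black (the hub 36 mm in diameter, rising 8 mm above the disc); a seated shield stands on the disc around the hub, 9 mm clear of it all round. Origin at the centre of the disc's underside, on the bench, z up: the seat for the shield is 10 mm above it
- build_plate: gold-brown square printer build plate on a black bed, 120 x 120 mm with a small tab, flat top 10 mm above the bench, fixed, empty at the start: the spare place. Origin at the centre of its underside, on the bench, x to the side away from the tab, z up
- nozzle_tin: bystander: loose upright red metal tin with a paper label, 44 mm diameter, 40 mm tall; origin at the centre of its underside, z up
- glue_stick: bystander: loose upright slim glue stick with a yellow label, 28 mm diameter, 75 mm tall; origin at the centre of its underside, z up
- tape_roll: bystander: loose green roll lying flat, 80 mm outside and 56 mm inside diameter, 25 mm tall; origin at the centre of its underside, z up
Mind the look-alikes: they are no part of the job. Of the things that look like the shield_blue, the smallest one is meant. Several things have the shape of the shield_black; the one meant has the colours described above.

How it is judged:
By the outcome, as a careful person would: the job done as asked, in the order asked, and still so for the second after the job is handed in, with the robot touching nothing.
It also fails if it takes over 106 s, if anything falls off the work surface, if the arm or the gripper's body presses on something with over 40 N, if the wrist force passes 120 N, or if a joint passes its speed limit or range.

## Working session

There is one attempt and no reset: what is moved stays moved. The work goes in short steps, Python scripts to look and compute and a tool call to move; the robot and the scene stay as the last step left them, time stands still between calls to the robot, and variables do not carry over. Pictures are saved under pics/ and viewed, and the job is handed in when it is done.

Besides the shell and the picture viewer there is one more tool, called after "Emit:" as name(argument=value, ...) on one line, values as JSON. play_rows: Moves the arm, as the interface text tells. Its arguments: {"type":"object","properties":{"moves":{"type":"array","items":{"type":"number"}}},"required":["moves"]}

```bash
mkdir -p pics && ls && python3 - <<'E'
from plant import bot
import cv2
print(bot.get_obs())
for n in ("scene","side","wrist"):
    c=bot.capture(n)
    cv2.imwrite(f"pics/{n}0.png",c["color"][:,:,::-1])
    print(n,[c[k] for k in("fx","fy","cx","cy")],c.get("world_to_cam",c.get("T_tool_cam")))
E
```

```text
pics
{'time': 0.0, 'joint_positions': array([-1.45998945e-01,  3.42782275e-01,  1.52503929e+00,  1.59768269e-05,
        1.27538131e+00, -1.46014078e-01]), 'dq': array([ 8.22435147e-04, -5.45001615e-04,  9.87117340e-05,  5.83673862e-04,
        7.17721575e-04, -6.03373692e-04]), 'tau': array([ 7.61924657e-04, -4.31245601e+01, -2.44219762e+01,  7.17750052e-02,
        5.59406646e-02, -1.04314388e-04]), 'tool_pos': array([5.24623341e+02, 8.27727196e-02, 2.48006249e+02]), 'tcp_rot': array([-3.14000178e+00, -2.49396144e-04,  1.57080660e+00]), 'contact_force': array([-0.71437833, -0.18833136,  0.60780656]), 'moment': array([-0.06018502, -0.04268681, -0.03982567]), 'grip_width': 91.63365743687606}
scene [420.97631830436546, 420.97631830436546, 254.6664854674028, 195.08046088289754] [[-2.31422085e-01  9.72846315e-01 -3.72372813e-03  1.02836550e+02]
 [ 7.59578913e-01  1.78295523e-01 -6.25500265e-01 -3.68896632e+02]
 [-6.07851704e-01 -1.47583041e-01 -7.80215068e-01  1.32769163e+03]
 [ 0.00000000e+00  0.00000000e+00  0.00000000e+00  1.00000000e+00]]
side [398.6371119798144, 398.6371119798144, 255.4217837998995, 187.0951731345458] [[ 7.68358685e-01 -6.40019303e-01 -4.72292288e-04 -3.80559707e+02]
 [-4.29746101e-01 -5.15373488e-01 -7.41423264e-01  2.55142460e+02]
 [ 4.74281794e-01  5.69881970e-01 -6.71037495e-01  7.34203313e+02]
 [ 0.00000000e+00  0.00000000e+00  0.00000000e+00  1.00000000e+00]]
wrist [271.69084008332766, 271.69084008332766, 256.6321826642169, 187.5955185878396] [[-1.34936647e-03 -9.50578455e-01 -3.10481528e-01  8.55935096e+01]
 [ 9.99999086e-01 -1.25759290e-03 -4.95760616e-04 -5.38382759e-02]
 [ 8.07999943e-05 -3.10481914e-01  9.50579284e-01 -1.36333851e+02]
 [ 0.00000000e+00  0.00000000e+00  0.00000000e+00  1.00000000e+00]]
```

View pics/scene0.png

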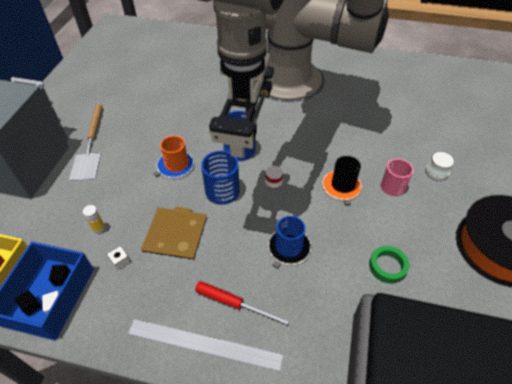

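View pics/side0.png

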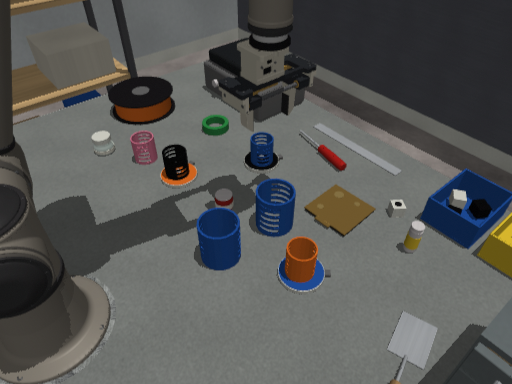

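View pics/wrist0.png

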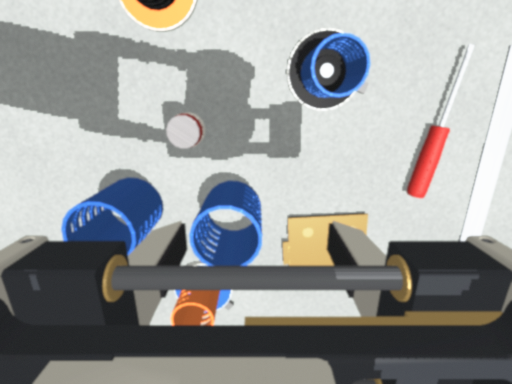

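Candidates for shield_blue: scene (290,236) on the black base, (221,178) and (237,135), both larger and standing on the bench. For shield_black: the charcoal one at (346,173) on the orange base, and a pink one at (397,176). I'll confirm in enlarged crops.

```bash
python3 - <<'E'
import cv2,numpy as np
a=cv2.imread("pics/scene0.png"); b=cv2.imread("pics/side0.png")
x=cv2.resize(a[105:275,140:420],None,fx=2.8,fy=2.8,interpolation=cv2.INTER_CUBIC)
cv2.imwrite("pics/cropA.png",x)
x=cv2.resize(b[110:300,90:390],None,fx=2.6,fy=2.6,interpolation=cv2.INTER_CUBIC)
cv2.imwrite("pics/cropB.png",x)
E
```

```text
(no output)
```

View pics/cropA.png

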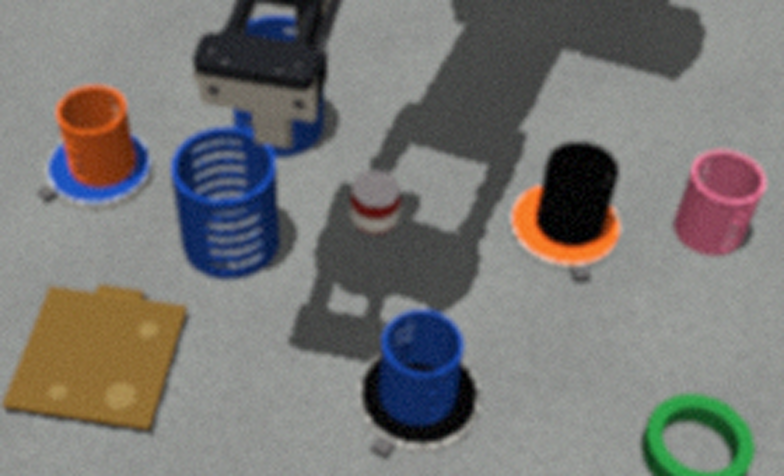

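View pics/cropB.png

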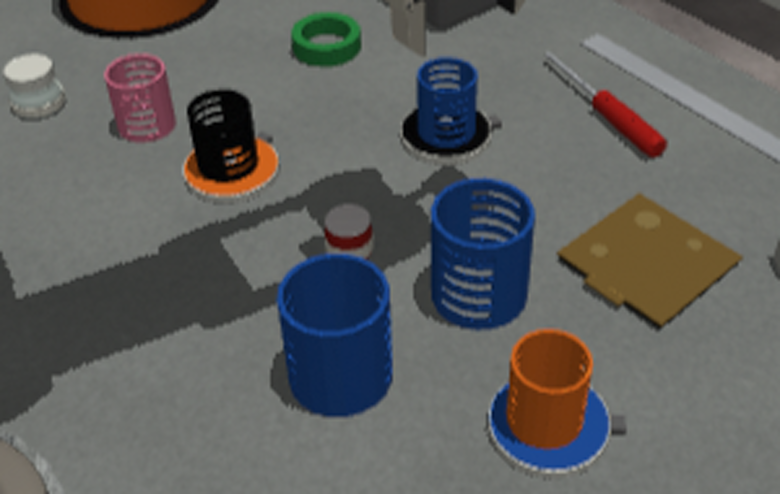

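Confirmed: the wanted blue shield is the one on the black base, at scene (290,236). It is clearly the smallest of the three blues. The charcoal one on the orange base is shield_black, and the pink one is a look-alike. Orange stands on the blue base. Now I'll measure.

```bash
cat > h.py <<'E'
import cv2,numpy as np
from scipy.optimize import least_squares
def cam(c,obs=None):
    K=np.array([[c["fx"],0,c["cx"]],[0,c["fy"],c["cy"]],[0,0,1]])
    if "world_to_cam" in c: T=c["world_to_cam"]
    else:
        from scipy.spatial.transform import Rotation as R
        A=np.eye(4);A[:3,:3]=R.from_euler("xyz",obs["tcp_rot"]).as_matrix();A[:3,3]=obs["tool_pos"]
        T=np.linalg.inv(A@c["T_tool_cam"])
    return K,T
def toplane(K,T,px,z):
    px=np.atleast_2d(px).astype(float)
    d=np.c_[px,np.ones(len(px))]@np.linalg.inv(K).T@T[:3,:3]
    o=-T[:3,:3].T@T[:3,3]
    return (o+d*((z-o[2])/d[:,2])[:,None])[:,:2]
def proj(K,T,p):
    q=K@(T[:3,:3]@np.asarray(p,float)+T[:3,3]); return q[:2]/q[2]
def masks(img):
    h=cv2.cvtColor(img,cv2.COLOR_RGB2HSV)
    return {"orange":cv2.inRange(h,(3,150,90),(18,255,255)),"blue":cv2.inRange(h,(105,140,40),(125,255,255)),
            "black":cv2.inRange(h,(0,0,0),(179,255,38)),"gold":cv2.inRange(h,(15,90,60),(26,255,255))}
def comp(m,near,r=70):
    n,l,s,c=cv2.connectedComponentsWithStats(m)
    k=[i for i in range(1,n) if s[i,4]>30]
    b=min(k,key=lambda i:np.hypot(*(c[i]-near)))
    return (l==b).astype(np.uint8)
def hull(m):
    ps=cv2.findContours(m,cv2.RETR_EXTERNAL,cv2.CHAIN_APPROX_NONE)[0]
    return cv2.convexHull(np.vstack(ps))
def cen(h):
    M=cv2.moments(h);return np.array([M["m10"],M["m01"]])/M["m00"]
def circ(pts,c0,r):
    f=lambda p:np.hypot(pts[:,0]-p[0],pts[:,1]-p[1])-p[2]
    s=least_squares(f,[*c0,r],loss="soft_l1",f_scale=1.0)
    return s.x,np.median(abs(f(s.x)))
E
python3 - <<'E'
from plant import bot
from h import *
S={"scene":{"orange":(174,154),"blue":(290,236),"black":(347,173),"pl":(175,233)},
   "side":{"orange":(301,260),"blue":(262,150),"black":(175,161),"pl":(340,210)}}
base={"orange":"blue","blue":"black","black":"orange"}
for n in S:
    c=bot.capture(n);K,T=cam(c);M=masks(c["color"])
    for col in ("orange","blue","black"):
        x,y=S[n][col]
        w=np.zeros((384,512),np.uint8);cv2.circle(w,(x,y),42,1,-1)
        sh=comp(M[col]*w,(x,y)); hh=hull(sh); g=cen(hh)
        P=toplane(K,T,g,45)[0]
        fill=cv2.drawContours(np.zeros_like(sh),[hh],-1,1,-1)
        bm=((M[base[col]]>0)&(w>0)&(cv2.dilate(fill,np.ones((3,3)))==0)).astype(np.uint8)
        pts=hull(bm)[:,0] if True else 0
        # all outer contour pixels of hull lying on mask
        q=np.vstack(cv2.findContours(bm,cv2.RETR_EXTERNAL,cv2.CHAIN_APPROX_NONE)[0])[:,0]
        d=np.array([abs(cv2.pointPolygonTest(hull(bm),(float(a),float(b)),True)) for a,b in q])
        q=q[(d<1.5)]
        dd=np.array([-cv2.pointPolygonTest(hh,(float(a),float(b)),True) for a,b in q]); q=q[dd>3]
        W=toplane(K,T,q,10); ci,e=circ(W,P,46)
        print(n,col,"px",g.round(1),"box",cv2.boundingRect(hh),"xy",P.round(1),"| base",base[col],ci.round(1),round(e,2),len(q))
    w=np.zeros((384,512),np.uint8);cv2.circle(w,S[n]["pl"],60,1,-1)
    g=comp(M["gold"]*w,S[n]["pl"])
    r=cv2.minAreaRect(toplane(K,T,hull(g)[:,0],10).astype(np.float32)); print(n,"plate",r, toplane(K,T,cen(hull(g)),10))
    # other things, rough
E
```

```text
scene orange px [174.1 152.7] box (161, 136, 27, 35) xy [ 431.8 -211.5] | base blue [ 422.4 -184.1   72.5] 3.35 59
scene blue px [289.5 236.2] box (275, 216, 30, 42) xy [611.6 116.8] | base black [610.6 118.3  41.9] 0.59 63
scene black px [345.6 173.6] box (333, 157, 27, 35) xy [403.9 216. ] | base orange [406.4 212.6  44.2] 0.65 61
scene plate ((631.5029296875, -141.91236877441406), (129.46408081054688, 120.46331787109375), 3.671462059020996) [[ 637.00545445 -140.8662844 ]]
side orange px [300.5 258.6] box (285, 237, 33, 45) xy [ 437.1 -209.9] | base blue [ 469.8 -177.    85. ] 6.19 104
side blue px [261.6 149.2] box (251, 133, 23, 34) xy [612.6 115.1] | base black [614.3 119.5  44.2] 0.61 32
side black px [175.3 161.7] box (162, 145, 27, 35) xy [408.3 216.3] | base orange [410.2 213.2  44.6] 0.83 54
side plate ((630.324462890625, -144.20884704589844), (129.90867614746094, 120.80105590820312), 3.31251859664917) [[ 629.30075513 -147.12777749]]
```

```bash
python3 - <<'E'
from plant import bot
from h import *
S={"scene":[(174,154),(221,178)],"side":[(301,260),(275,207),(219,240)]}
for n in S:
    c=bot.capture(n);K,T=cam(c);M=masks(c["color"])
    x,y=S[n][0]
    w=np.zeros((384,512),np.uint8);cv2.circle(w,(x,y+8),30,1,-1)
    hh=hull(comp(M["orange"]*w,(x,y)))
    m=M["blue"]*w
    k,l,s,cc=cv2.connectedComponentsWithStats((m>0).astype(np.uint8))
    print(n,[(s[i].tolist()) for i in range(1,k) if s[i,4]>5])
    # keep comps with centre close in x
    bm=np.isin(l,[i for i in range(1,k) if s[i,4]>5 and abs(cc[i][0]-x)<20 and cc[i][1]>y-5]).astype(np.uint8)
    q=hull(bm)[:,0]; q=np.array([p for p in q if cv2.pointPolygonTest(hh,(float(p[0]),float(p[1])),True)<-3])
    ci,e=circ(toplane(K,T,q,10),(434,-210),45);print("base blue",ci,e,len(q))
    for p in S[n][1:]:
        hb=hull(comp(M["blue"],p));print("big",p,cv2.boundingRect(hb),toplane(K,T,cen(hb),50))
        # bottom point / top
        b=hb[:,0]; lo=b[b[:,1].argmax()];
        print(toplane(K,T,lo,0))
c=bot.capture("scene");K,T=cam(c)
for nm,p,z in(("tin",(273,177),30),("pink",(397,176),35),("glue",(93,218),35)):print(nm,toplane(K,T,p,z))
E
```

```text
scene [[158, 155, 35, 21, 216], [202, 159, 3, 12, 22]]
base blue [ 435.46991662 -213.61971529   43.81555774] 0.25673195363324197 13
big (221, 178) (202, 141, 53, 63) [[464.84548288 -64.78086272]]
[[524.27919399 -57.1762835 ]]
side [[279, 258, 45, 32, 505]]
base blue [ 437.48143095 -213.83719054   45.29242998] 0.25361737640273674 20
big (275, 207) (256, 179, 40, 57) [[491.55907342 -71.63541221]]
[[ 475.31030826 -110.37120197]]
big (219, 240) (196, 208, 45, 62) [[342.08602998 -65.82072342]]
[[ 321.66516571 -103.22846509]]
tin [[441.48834175  45.50298484]]
pink [[373.87453897 338.9344534 ]]
glue [[ 658.28473046 -323.17492215]]
```

Emit:
play_rows(moves=[0,29,22,20,0,0,58,44,40,0,0,87,66,60,0,0,116,87,79,0,0,116,87,79,0,0,116,87,79,0])

```text
time: 0.9
tool_pos: [611.6, 117.5, 167.2]
tcp_rot: [-3.138, 0.0, 1.573]
contact_force: [-0.0, -0.2, 1.0]
grip_width: 91.5
```

```bash
python3 - <<'E'
from plant import bot
import cv2
o=bot.get_obs();c=bot.capture("wrist");cv2.imwrite("pics/w1.png",c["color"][:,:,::-1])
print(o["tool_pos"],o["tcp_rot"],o["contact_force"])
from h import *
K,T=cam(c,o)
for p in((612,116,80),(582,116,80),(642,116,80),(612,146,80)):print(proj(K,T,p))
E
```

```text
[611.60911523 117.4887536  167.23399403] [-3.13758127e+00  3.26587166e-04  1.57340914e+00] [-0.02341744 -0.1559679   0.97646641]
[257.68113377 202.7244278 ]
[223.67015449 202.63371659]
[291.72190484 202.81521847]
[257.76835237 169.68676154]
```

View pics/w1.png

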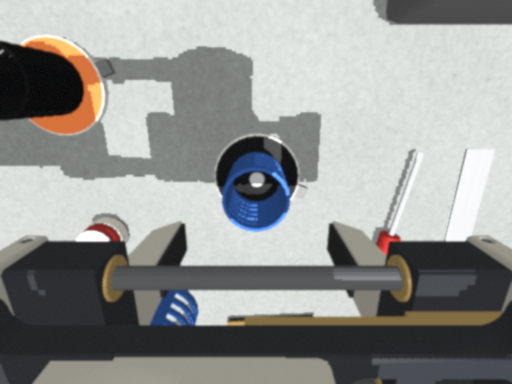

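The shield's rim is at pixels 222–291 across, down to row 231, and it matches the prediction within 3–4 mm. I'm going down to grip.

Emit:
play_rows(moves=[0,0,1,38,0,0,1,1,75,0,0,1,1,100,0,0,1,1,112,0,0,1,1,112,0,255,1,1,112,0,255,1,1,112,0,255,1,1,112,0])

```text
time: 1.62
tool_pos: [614.4, 116.9, 60.2]
tcp_rot: [3.137, -0.0, 1.57]
contact_force: [0.2, -0.7, -0.8]
grip_width: 76.6
```

Emit:
play_rows(moves=[255,0,0,0,0,255,0,0,0,0,255,0,0,0,0,255,0,0,0,0])

```text
time: 1.95
tool_pos: [613.3, 117.1, 58.8]
tcp_rot: [3.14, -0.0, 1.571]
contact_force: [-0.6, -1.3, 6.5]
grip_width: 60.0
```

Emit:
play_rows(moves=[255,0,0,-20,0,255,0,0,-50,0,255,0,0,-85,0,255,0,0,-115,0,255,-20,2,-125,0,255,-50,5,-125,0,255,-85,8,-125,0,255,-120,11,-125,0])

```text
time: 2.62
tool_pos: [624.0, -3.7, 183.1]
tcp_rot: [3.141, 0.0, 1.572]
contact_force: [-0.0, -0.8, -0.6]
grip_width: 59.8
```

Emit:
play_rows(moves=[255,-35,3,0,0,255,-70,6,0,0,255,-105,9,0,0,255,-130,11,0,0,255,-140,12,0,0,255,-140,12,0,0,255,-140,12,0,0])

```text
time: 3.2
tool_pos: [635.8, -142.5, 182.4]
tcp_rot: [-3.141, -0.001, 1.57]
contact_force: [0.1, 0.4, -0.8]
grip_width: 60.0
```

```bash
python3 - <<'E'
from plant import bot
import cv2,numpy as np
o=bot.get_obs();print(o["tool_pos"],o["grip_width"],o["contact_force"])
ims=[bot.capture(n)["color"][:,:,::-1] for n in("scene","side")]
cv2.imwrite("pics/m1.png",cv2.resize(np.hstack([ims[0][100:300,60:360],ims[1][60:260,180:480]]),None,fx=1.3,fy=1.3))
E
```

```text
[ 635.81546855 -142.52026767  182.35611356] 59.97674732428063 [ 0.06524852  0.40391145 -0.81792907]
```

View pics/m1.png

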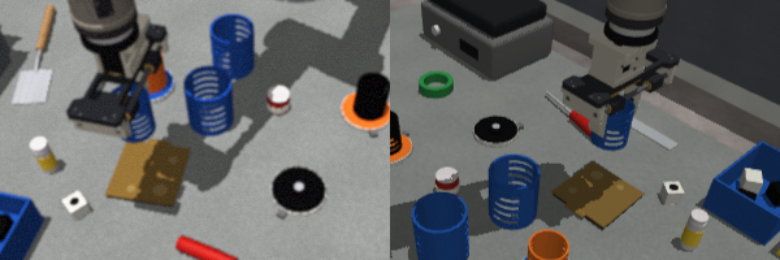

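The shield is held above the plate and the black base is now empty. I'm lowering it to its earlier seat height.

Emit:
play_rows(moves=[255,0,0,35,0,255,0,0,70,0,255,0,0,98,0,255,0,0,113,0,255,0,0,119,0,255,0,0,121,0,255,0,0,122,0,255,0,0,122,0])

```text
time: 3.97
tool_pos: [637.0, -142.6, 62.2]
tcp_rot: [3.139, 0.001, 1.572]
contact_force: [0.3, 0.1, -0.1]
grip_width: 59.7
```

Emit:
play_rows(moves=[255,0,0,0.5,0,255,0,0,1,0,255,0,0,1.5,0,255,0,0,1.5,0])

```text
time: 4.3
tool_pos: [636.1, -143.1, 59.7]
tcp_rot: [3.141, 0.0, 1.571]
contact_force: [0.6, -0.3, -0.6]
grip_width: 60.2
```

Emit:
play_rows(moves=[255,0,0,0.5,0,255,0,0,1,0,255,0,0,1,0])

```text
time: 4.55
tool_pos: [636.1, -143.1, 58.8]
tcp_rot: [3.141, 0.0, 1.571]
contact_force: [-2.9, 0.4, 4.2]
grip_width: 60.0
```

Light contact (4 N), so it is on the plate. I'm releasing.

Emit:
play_rows(moves=[0,0,0,0,0,0,0,0,0,0,0,0,0,0,0,0,0,0,0,0,0,0,0,0,0,0,0,0,0,0])

```text
time: 5.05
tool_pos: [636.0, -143.0, 58.1]
tcp_rot: [-3.142, -0.0, 1.571]
contact_force: [0.3, -0.6, -0.3]
grip_width: 90.9
```

Emit:
play_rows(moves=[0,0,0,-20,0,0,0,0,-50,0,0,0,0,-85,0,0,0,0,-120,0,0,30,-15,-125,0,0,65,-35,-125,0,0,95,-55,-125,0,0,130,-75,-125,0])

```text
time: 5.72
tool_pos: [560.0, -12.4, 183.5]
tcp_rot: [3.141, 0.0, 1.57]
contact_force: [0.7, -0.5, 0.1]
grip_width: 91.8
```

```bash
python3 - <<'E'
from plant import bot
import cv2,numpy as np
o=bot.get_obs();print(o["time"],o["tool_pos"],o["grip_width"],o["contact_force"])
ims=[bot.capture(n)["color"][:,:,::-1] for n in("scene","side")]
cv2.imwrite("pics/m2.png",cv2.resize(np.hstack([ims[0][100:300,60:360],ims[1][60:260,180:480]]),None,fx=1.3,fy=1.3))
E
```

```text
5.7167 [560.00429437 -12.3529973  183.45337524] 91.8128522969428 [ 0.71667241 -0.54309326  0.14108729]
```

View pics/m2.png

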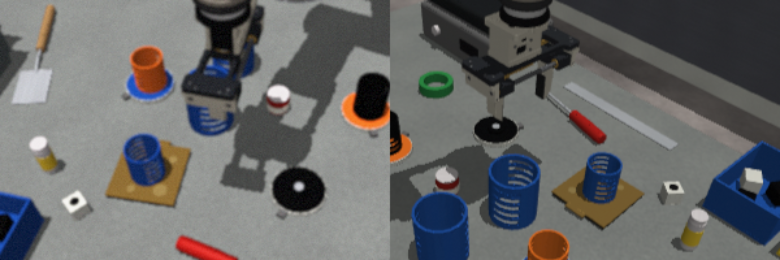

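Blue stands upright on the plate. Next is the black shield at about (406,216). First I'll measure the empty base.

```bash
python3 - <<'E'
from plant import bot
from h import *
for n,p in (("scene",(290,245)),("side",(261,160))):
    c=bot.capture(n);K,T=cam(c)
    h=cv2.cvtColor(c["color"],cv2.COLOR_RGB2HSV)
    w=np.zeros((384,512),np.uint8);cv2.circle(w,p,30,1,-1)
    m=(cv2.inRange(h,(0,0,0),(179,255,45))>0).astype(np.uint8)*w
    hb=hull(comp(m,p))[:,0]
    print(n,cv2.boundingRect(hb),circ(toplane(K,T,hb,10),(612,118),46))
E
```

```text
scene (270, 229, 40, 33) (array([611.15823454, 118.17812427,  42.93166437]), np.float64(0.41367565869092715))
side (245, 150, 33, 20) (array([613.40329257, 117.96689033,  43.75433863]), np.float64(0.5038762031909698))
```

Emit:
play_rows(moves=[0,30,-20,0,0,0,60,-40,0,0,0,92,-62,0,0,0,125,-84,0,0,0,158,-106,0,0,0,190,-128,0,0,0,220,-148,0,0,0,228,-153,0,0])

```text
time: 6.58
tool_pos: [406.4, 217.4, 183.3]
tcp_rot: [-3.141, -0.001, 1.572]
contact_force: [-0.2, -0.6, 0.1]
grip_width: 91.7
```

```bash
python3 - <<'E'
from plant import bot
import cv2
from h import *
o=bot.get_obs();c=bot.capture("wrist");cv2.imwrite("pics/w2.png",c["color"][:,:,::-1])
print(o["tool_pos"],o["tcp_rot"])
K,T=cam(c,o)
for p in((406,216,80),(376,216,80),(436,216,80),(406,186,80)):print(proj(K,T,p))
E
```

```text
[406.4415641  217.40451684 183.32941451] [-3.14104415e+00 -8.95481848e-04  1.57242991e+00]
[256.4206756  196.52431358]
[224.44111676 196.50890833]
[288.4040725  196.53972067]
[256.41934138 225.55074304]
```

View pics/w2.png

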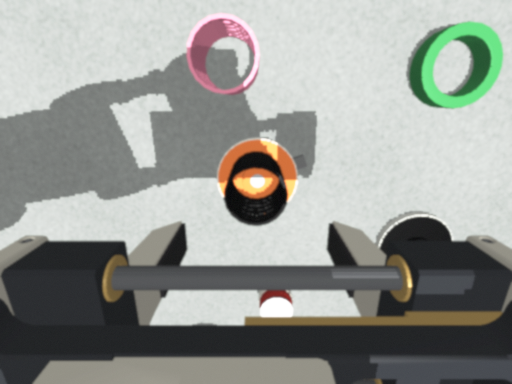

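The black shield's rim spans 224–289 and its bottom edge is at row 224, which matches the prediction. I'm gripping it.

Emit:
play_rows(moves=[0,-1,0,35,0,0,-1,0,70,0,0,-1,0,100,0,0,-1,0,118,0,0,-1,0,125,0,0,-1,0,125,0,255,-1,0,125,0,255,-1,0,125,0])

```text
time: 7.3
tool_pos: [409.5, 213.9, 59.4]
tcp_rot: [3.139, -0.001, 1.57]
contact_force: [0.5, 0.2, 0.5]
grip_width: 82.7
```

Emit:
play_rows(moves=[255,0,0,0,0,255,0,0,0,0,255,0,0,0,0,255,0,0,0,0,255,0,0,0,0,255,0,0,0,0])

```text
time: 7.8
tool_pos: [408.2, 214.1, 58.9]
tcp_rot: [3.141, -0.0, 1.571]
contact_force: [-1.6, -0.6, 7.0]
grip_width: 60.4
```

Emit:
play_rows(moves=[255,0,0,-20,0,255,0,0,-50,0,255,0,0,-85,0,255,0,0,-115,0,255,-10,20,-125,0,255,-25,50,-125,0,255,-42,85,-125,0,255,-58,120,-125,0])

```text
time: 8.47
tool_pos: [529.1, 155.5, 183.9]
tcp_rot: [3.14, -0.0, 1.572]
contact_force: [0.5, 0.6, -0.5]
grip_width: 60.0
```

Emit:
play_rows(moves=[255,-16,34,0,0,255,-30,64,0,0,255,-37,80,0,0,255,-39,84,0,0,255,-39,84,0,0,255,-39,84,0,0])

```text
time: 8.97
tool_pos: [611.1, 117.4, 182.8]
tcp_rot: [-3.14, -0.0, 1.571]
contact_force: [-0.6, -0.0, -1.1]
grip_width: 60.0
```

```bash
python3 - <<'E'
from plant import bot
import cv2,numpy as np
from h import *
o=bot.get_obs();print(o["time"],o["tool_pos"],o["grip_width"],o["contact_force"])
w=bot.capture("wrist");ims=[bot.capture(n)for n in("scene","side")]
# empty orange base
for c,p in zip(ims,((343,184),(178,174))):
    K,T=cam(c);m=np.zeros((384,512),np.uint8);cv2.circle(m,p,32,1,-1)
    hb=hull(comp((masks(c["color"])["orange"]>0).astype(np.uint8)*m,p))[:,0]
    print(cv2.boundingRect(hb),circ(toplane(K,T,hb,10),(408,213),46))
cv2.imwrite("pics/m3.png",cv2.resize(np.hstack([ims[0]["color"][100:300,160:460],w["color"][60:260,100:400]])[:,:,::-1],None,fx=1.3,fy=1.3))
E
```

```text
8.9667 [611.05002986 117.41435496 182.78215012] 60.016569086569355 [-0.58288642 -0.04245476 -1.10316755]
(324, 170, 37, 29) (array([406.70860666, 211.97366491,  44.99492765]), np.float64(0.4827831622962897))
(161, 162, 36, 23) (array([409.73235373, 212.47157713,  45.06392621]), np.float64(0.1886661873623865))
```

View pics/m3.png

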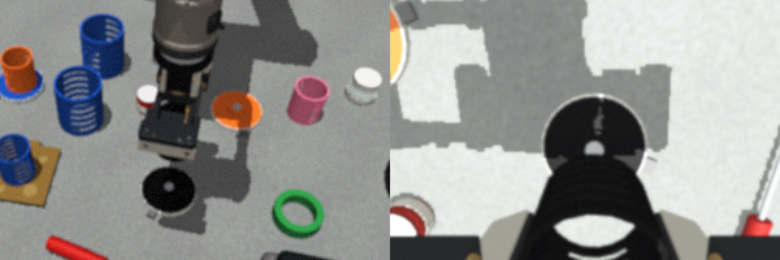

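The black shield hangs centred over the empty black base. I'm lowering it.

Emit:
play_rows(moves=[255,0,1,35,0,255,0,1,70,0,255,0,1,98,0,255,0,1,113,0,255,0,1,119,0,255,0,1,121,0,255,0,1,122,0,255,0,1,122,0])

```text
time: 9.78
tool_pos: [613.8, 117.3, 62.7]
tcp_rot: [3.139, -0.0, 1.571]
contact_force: [0.3, -0.5, 0.3]
grip_width: 59.9
```

Emit:
play_rows(moves=[255,0,0,0.5,0,255,0,0,1,0,255,0,0,1.5,0,255,0,0,2,0,255,0,0,2,0,255,0,0,2,0])

```text
time: 10.28
tool_pos: [613.0, 117.0, 59.3]
tcp_rot: [3.141, 0.0, 1.571]
contact_force: [-0.2, -0.8, -0.4]
grip_width: 59.7
```

Emit:
play_rows(moves=[255,0,0,0.5,0,255,0,0,1,0,255,0,0,1,0])

```text
time: 10.53
tool_pos: [613.1, 117.0, 58.9]
tcp_rot: [3.141, 0.0, 1.571]
contact_force: [-1.9, -0.4, 4.9]
grip_width: 59.8
```

Emit:
play_rows(moves=[0,0,0,0,0,0,0,0,0,0,0,0,0,0,0,0,0,0,0,0,0,0,0,0,0,0,0,0,0,0])

```text
time: 11.03
tool_pos: [613.0, 117.0, 58.1]
tcp_rot: [-3.141, -0.0, 1.571]
contact_force: [0.2, 0.5, 0.1]
grip_width: 90.9
```

Emit:
play_rows(moves=[0,0,0,-20,0,0,0,0,-50,0,0,0,0,-85,0,0,0,0,-120,0,0,-25,-13,-135,0,0,-55,-30,-135,0,0,-90,-48,-135,0,0,-120,-65,-135,0])

```text
time: 11.7
tool_pos: [547.1, -4.3, 193.7]
tcp_rot: [3.141, 0.001, 1.572]
contact_force: [0.8, -0.7, 0.4]
grip_width: 91.7
```

Emit:
play_rows(moves=[0,-30,-16,0,0,0,-62,-33,0,0,0,-95,-51,0,0,0,-130,-70,0,0,0,-165,-89,0,0,0,-195,-105,0,0,0,-208,-112,0,0,0,-208,-112,0,0])

```text
time: 12.37
tool_pos: [434.7, -213.7, 193.4]
tcp_rot: [-3.142, 0.001, 1.567]
contact_force: [0.6, -0.3, 0.4]
grip_width: 91.6
```

```bash
python3 - <<'E'
from plant import bot
import cv2,numpy as np
from h import *
o=bot.get_obs();print(o["time"],o["tool_pos"],o["grip_width"],o["contact_force"])
w=bot.capture("wrist");ims=[bot.capture(n)for n in("scene","side")]
K,T=cam(w,o)
for p in((435,-211,80),(405,-211,80),(465,-211,80),(435,-241,80)):print(proj(K,T,p))
cv2.imwrite("pics/m4.png",cv2.resize(np.hstack([ims[0]["color"][100:300,160:460],w["color"][60:260,100:400]])[:,:,::-1],None,fx=1.3,fy=1.3))
cv2.imwrite("pics/m4s.png",cv2.resize(ims[1]["color"][90:190,200:320,::-1],None,fx=4,fy=4))
E
```

```text
12.3667 [ 434.6647919  -213.70714494  193.3631651 ] 91.60641998252335 [ 0.6483843  -0.34585219  0.44572982]
[257.16480654 188.7926413 ]
[226.18664227 188.95020188]
[288.15552014 188.63501689]
[257.30793046 217.18577836]
```

View pics/m4.png

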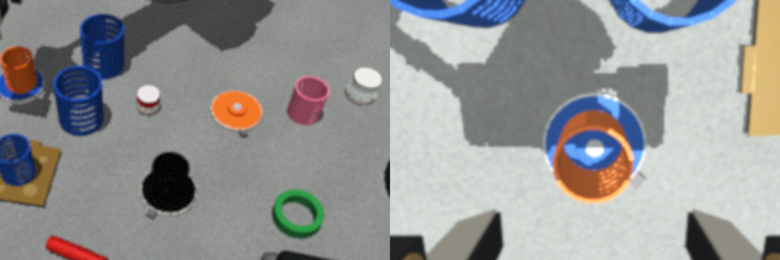

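View pics/m4s.png

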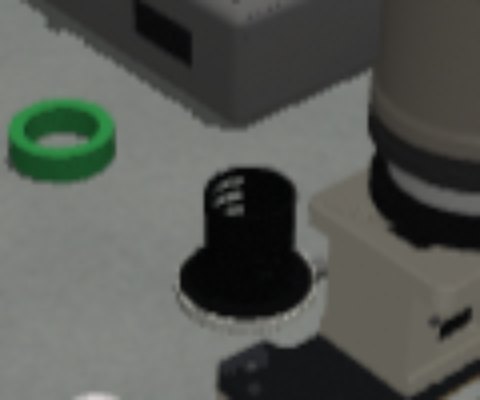

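Black is seated upright on the black base. The orange rim spans 225–288 and its bottom edge is at row 216, matching (435,-210). I'm gripping it.

Emit:
play_rows(moves=[0,2,1,37,0,0,2,1,74,0,0,2,1,105,0,0,2,1,125,0,0,2,1,135,0,0,2,1,135,0,0,2,1,135,0,255,2,1,135,0])

```text
time: 13.18
tool_pos: [438.1, -209.1, 59.5]
tcp_rot: [3.139, 0.001, 1.572]
contact_force: [-0.3, -0.4, -0.1]
grip_width: 88.8
```

Emit:
play_rows(moves=[255,0,0,0,0,255,0,0,0,0,255,0,0,0,0,255,0,0,0,0,255,0,0,0,0,255,0,0,0,0,255,0,0,0,0])

```text
time: 13.77
tool_pos: [437.1, -209.1, 58.6]
tcp_rot: [3.141, 0.0, 1.571]
contact_force: [-2.4, 0.6, 5.4]
grip_width: 59.8
```

Emit:
play_rows(moves=[255,0,0,-20,0,255,0,0,-50,0,255,0,0,-85,0,255,0,0,-120,0,255,0,0,-145,0,255,22,-1,-152,0,255,55,-3,-152,0,255,90,-6,-152,0])

```text
time: 14.43
tool_pos: [431.2, -118.8, 210.8]
tcp_rot: [3.14, 0.001, 1.568]
contact_force: [0.4, -0.4, -1.6]
grip_width: 59.8
```

Emit:
play_rows(moves=[255,36,-3,0,0,255,74,-6,0,0,255,112,-8,0,0,255,150,-10,0,0,255,188,-13,0,0,255,226,-15,0,0,255,260,-18,0,0,255,290,-20,0,0])

```text
time: 15.1
tool_pos: [410.2, 173.2, 210.1]
tcp_rot: [-3.141, -0.0, 1.572]
contact_force: [-0.4, 0.0, -0.8]
grip_width: 59.6
```

Emit:
play_rows(moves=[255,25,-2,0,0,255,38,-3,0,0,255,42,-3,0,0,255,42,-3,0,0,255,42,-3,0,0])

```text
time: 15.52
tool_pos: [408.0, 212.5, 210.0]
tcp_rot: [-3.141, 0.001, 1.571]
contact_force: [0.5, -0.0, -1.1]
grip_width: 59.8
```

```bash
python3 - <<'E'
from plant import bot
import cv2,numpy as np
from h import *
o=bot.get_obs();print(o["time"],o["tool_pos"],o["grip_width"],o["contact_force"])
w=bot.capture("wrist");ims=[bot.capture(n)for n in("scene","side")]
for c,p in zip(ims,((176,163),(302,272))):
    K,T=cam(c);m=np.zeros((384,512),np.uint8);cv2.circle(m,p,27,1,-1)
    hb=hull(comp((masks(c["color"])["blue"]>0).astype(np.uint8)*m,p))[:,0]
    print(cv2.boundingRect(hb),circ(toplane(K,T,hb,10),(436,-213),46))
cv2.imwrite("pics/m5.png",cv2.resize(np.hstack([ims[0]["color"][100:300,100:400],w["color"][60:260,100:400]])[:,:,::-1],None,fx=1.3,fy=1.3))
E
```

```text
15.5167 [407.95271773 212.45434002 209.99642542] 59.77439043585569 [ 0.4635619  -0.03577012 -1.13010049]
(158, 151, 35, 25) (array([ 435.20168026, -213.75040342,   44.02862342]), np.float64(0.226275903183776))
(279, 253, 45, 37) (array([ 437.28113816, -213.85136112,   45.23476562]), np.float64(0.3268408766180464))
```

View pics/m5.png

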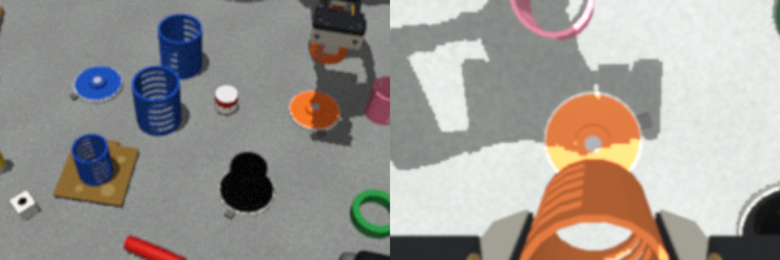

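Orange hangs over the orange base; it is held well and centred. I'm lowering it.

Emit:
play_rows(moves=[255,1,0,38,0,255,1,0,76,0,255,1,0,112,0,255,1,0,135,0,255,1,0,144,0,255,1,0,147,0,255,1,0,148,0,255,1,0,148,0])

```text
time: 16.33
tool_pos: [409.1, 214.1, 63.4]
tcp_rot: [3.139, -0.001, 1.57]
contact_force: [0.1, -0.6, -0.7]
grip_width: 59.7
```

Emit:
play_rows(moves=[255,0,0,0.5,0,255,0,0,1,0,255,0,0,1.5,0,255,0,0,2,0,255,0,0,2,0,255,0,0,2,0])

```text
time: 16.83
tool_pos: [408.1, 214.1, 60.4]
tcp_rot: [3.141, -0.0, 1.571]
contact_force: [-0.2, 0.0, -1.0]
grip_width: 60.1
```

Emit:
play_rows(moves=[255,0,0,0.5,0,255,0,0,1,0,255,0,0,1.5,0,255,0,0,1.5,0,255,0,0,1.5,0])

```text
time: 17.25
tool_pos: [408.0, 214.0, 58.7]
tcp_rot: [3.142, 0.0, 1.571]
contact_force: [0.3, 1.2, -1.2]
grip_width: 59.6
```

Emit:
play_rows(moves=[255,0,0,0.5,0,255,0,0,1,0,255,0,0,1,0])

```text
time: 17.5
tool_pos: [408.0, 214.0, 58.6]
tcp_rot: [3.141, -0.0, 1.571]
contact_force: [-2.9, -1.6, 11.1]
grip_width: 59.6
```

Emit:
play_rows(moves=[0,0,0,0,0,0,0,0,0,0,0,0,0,0,0,0,0,0,0,0,0,0,0,0,0,0,0,0,0,0])

```text
time: 18.0
tool_pos: [408.0, 214.0, 57.6]
tcp_rot: [-3.141, 0.0, 1.571]
contact_force: [-0.3, -0.0, -0.4]
grip_width: 90.9
```

Emit:
play_rows(moves=[0,0,0,-20,0,0,0,0,-50,0,0,0,0,-85,0,0,0,0,-120,0,0,-20,13,-135,0,0,-50,32,-135,0,0,-80,51,-135,0,0,-110,70,-135,0])

```text
time: 18.67
tool_pos: [478.6, 102.9, 193.3]
tcp_rot: [3.14, -0.0, 1.572]
contact_force: [0.4, 0.5, -0.5]
grip_width: 91.8
```

Emit:
play_rows(moves=[0,-32,20,0,0,0,-64,41,0,0,0,-96,62,0,0,0,-128,82,0,0,0,-160,103,0,0,0,-192,123,0,0,0,-224,143,0,0,0,-246,158,0,0])

```text
time: 19.33
tool_pos: [636.9, -145.2, 192.2]
tcp_rot: [3.142, 0.001, 1.569]
contact_force: [-0.3, 0.3, -0.0]
grip_width: 91.9
```

Emit:
play_rows(moves=[0,0,0,0,0,0,0,0,0,0])

```text
time: 19.5
tool_pos: [636.0, -143.2, 191.6]
tcp_rot: [-3.14, -0.001, 1.569]
contact_force: [-0.3, -0.1, 0.2]
grip_width: 91.7
```

```bash
python3 - <<'E'
from plant import bot
import cv2,numpy as np
from h import *
o=bot.get_obs();print(o["time"],o["tool_pos"],o["grip_width"],o["contact_force"])
w=bot.capture("wrist");ims=[bot.capture(n)for n in("scene","side")]
K,T=cam(w,o)
for p in((636,-142,80),(606,-142,80),(666,-142,80),(636,-172,80)):print(proj(K,T,p))
cv2.imwrite("pics/m6.png",cv2.resize(np.hstack([ims[1]["color"][90:290,100:400],w["color"][60:260,100:400]])[:,:,::-1],None,fx=1.3,fy=1.3))
E
```

```text
19.5 [ 635.95290842 -143.20869363  191.59097853] 91.70768531531117 [-0.34662873 -0.06303979  0.15081511]
[257.02445742 191.02159251]
[225.9108465  191.11242002]
[288.15521985 190.93071494]
[257.11770014 219.47970074]
```

View pics/m6.png

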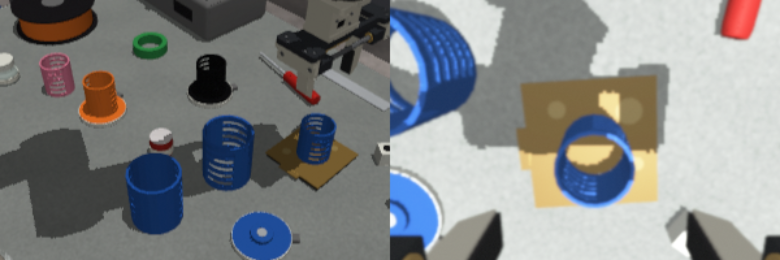

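Orange is seated, black is seated, and the blue shield is right below the gripper (rim 226–288). I'm gripping it.

Emit:
play_rows(moves=[0,1,0,37,0,0,1,0,74,0,0,1,0,105,0,0,1,0,125,0,0,1,0,133,0,0,1,0,133,0,0,1,0,133,0,255,1,0,133,0])

```text
time: 20.32
tool_pos: [637.2, -140.9, 62.0]
tcp_rot: [3.138, 0.001, 1.571]
contact_force: [-0.0, 0.1, 0.0]
grip_width: 88.5
```

Emit:
play_rows(moves=[255,0,0,0,0,255,0,0,0,0,255,0,0,0,0,255,0,0,0,0,255,0,0,0,0,255,0,0,0,0,255,0,0,0,0])

```text
time: 20.9
tool_pos: [636.2, -141.1, 60.2]
tcp_rot: [3.141, 0.0, 1.571]
contact_force: [-0.4, 0.9, 4.5]
grip_width: 60.1
```

Emit:
play_rows(moves=[255,0,0,-20,0,255,0,0,-50,0,255,0,0,-85,0,255,0,0,-120,0,255,0,0,-140,0,255,-8,-22,-140,0,255,-20,-55,-140,0,255,-33,-90,-140,0])

```text
time: 21.57
tool_pos: [545.3, -173.7, 199.4]
tcp_rot: [3.141, 0.0, 1.572]
contact_force: [0.2, -2.1, -0.2]
grip_width: 60.1
```

Emit:
play_rows(moves=[255,-13,-36,0,0,255,-26,-72,0,0,255,-36,-98,0,0,255,-39,-107,0,0,255,-40,-110,0,0,255,-40,-110,0,0,255,-40,-110,0,0])

```text
time: 22.15
tool_pos: [437.1, -213.9, 199.8]
tcp_rot: [3.141, 0.0, 1.571]
contact_force: [0.5, 0.3, -0.7]
grip_width: 59.8
```

```bash
python3 - <<'E'
from plant import bot
import cv2,numpy as np
o=bot.get_obs();print(o["time"],o["tool_pos"],o["grip_width"],o["contact_force"])
w=bot.capture("wrist");s=bot.capture("side")
cv2.imwrite("pics/m7.png",cv2.resize(np.hstack([s["color"][120:320,160:460],w["color"][60:260,100:400]])[:,:,::-1],None,fx=1.3,fy=1.3))
E
```

```text
22.15 [ 437.06396129 -213.91503996  199.78519396] 59.795561020624014 [ 0.51724024  0.25311299 -0.73177269]
```

View pics/m7.png

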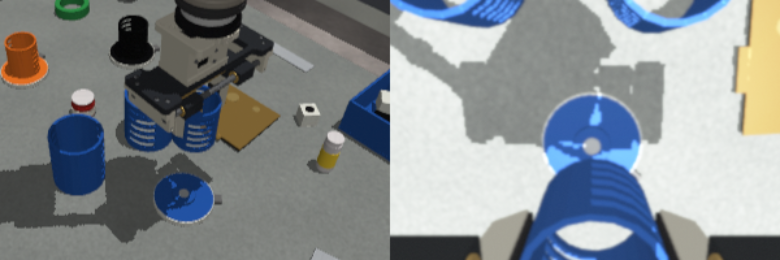

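Blue hangs above the blue base, clear of everything. I'm lowering it.

Emit:
play_rows(moves=[255,0,-1,38,0,255,0,-1,74,0,255,0,-1,106,0,255,0,-1,126,0,255,0,-1,134,0,255,0,-1,136,0,255,0,-1,137,0,255,0,-1,137,0])

```text
time: 22.92
tool_pos: [436.1, -214.4, 63.7]
tcp_rot: [3.14, 0.001, 1.571]
contact_force: [0.3, 0.7, -0.4]
grip_width: 60.1
```

Emit:
play_rows(moves=[255,0,0,0.5,0,255,0,0,1,0,255,0,0,1.5,0,255,0,0,1.5,0,255,0,0,1.5,0])

```text
time: 23.33
tool_pos: [435.1, -214.1, 61.6]
tcp_rot: [3.141, 0.0, 1.571]
contact_force: [0.7, 0.4, -1.3]
grip_width: 59.7
```

Emit:
play_rows(moves=[255,0,0,0.5,0,255,0,0,1,0,255,0,0,1.5,0,255,0,0,1.5,0,255,0,0,1.5,0])

```text
time: 23.75
tool_pos: [435.0, -214.0, 60.2]
tcp_rot: [3.141, 0.0, 1.571]
contact_force: [-1.7, -0.5, 5.4]
grip_width: 60.1
```

Emit:
play_rows(moves=[0,0,0,0,0,0,0,0,0,0,0,0,0,0,0,0,0,0,0,0,0,0,0,0,0,0,0,0,0,0])

```text
time: 24.25
tool_pos: [435.0, -214.0, 59.6]
tcp_rot: [3.142, -0.0, 1.571]
contact_force: [0.4, -0.4, 0.5]
grip_width: 90.8
```

Emit:
play_rows(moves=[0,0,0,-20,0,0,0,0,-50,0,0,0,0,-85,0,0,0,0,-120,0,0,0,0,-155,0,0,20,8,-185,0,0,50,20,-190,0,0,85,35,-190,0])

```text
time: 24.92
tool_pos: [471.1, -129.5, 252.6]
tcp_rot: [3.136, 0.003, 1.568]
contact_force: [1.2, 0.5, 0.0]
grip_width: 92.2
```

Emit:
play_rows(moves=[0,35,15,0,0,0,70,30,0,0,0,105,45,0,0,0,125,55,0,0,0,125,55,0,0,0,125,55,0,0])

```text
time: 25.42
tool_pos: [525.0, -3.0, 249.4]
tcp_rot: [-3.141, 0.0, 1.574]
contact_force: [0.2, -0.3, -0.1]
grip_width: 92.0
```

```bash
python3 - <<'E'
from plant import bot
from h import *
o=bot.get_obs();print(o["time"],o["tool_pos"],o["contact_force"])
S={"scene":{"orange":(346,173),"blue":(174,154)},"side":{"orange":(177,161),"blue":(301,260)}}
ims=[]
for n in("scene","side"):
    c=bot.capture(n);ims.append(c["color"][:,:,::-1]);K,T=cam(c);M=masks(c["color"])
    for nm,p in (("orange",(408.2,212.3)),("blue",(436.2,-213.8)),("black",(612.3,118))):
        print(n,nm,"seat top px",proj(K,T,(*p,80)),"seat bottom",proj(K,T,(*p,10)))
    x,y=0,0
cv2.imwrite("pics/f.png",cv2.resize(np.hstack([ims[0][100:300,130:430],ims[1][110:310,90:390]]),None,fx=1.3,fy=1.3))
t=[cv2.resize(i[y-35:y+35,x-35:x+35],None,fx=3.7,fy=3.7,interpolation=cv2.INTER_CUBIC) for i,L in zip(ims,(((174,158),(290,240),(346,178)),((301,265),(262,155),(177,168)))) for x,y in L]
cv2.imwrite("pics/f2.png",np.vstack([np.hstack(t[:3]),np.hstack(t[3:])]))
E
```

```text
25.4167 [525.0160205   -2.97573276 249.36662943] [ 0.21773102 -0.31257808 -0.10449432]
scene orange seat top px [346.3108794  164.75071756] seat bottom [341.60569062 184.05895311]
scene blue seat top px [170.44443352 143.77740896] seat bottom [174.77982293 163.32487969]
scene black seat top px [291.02764346 227.38296969] seat bottom [289.01091704 245.30029102]
side orange seat top px [174.16890609 151.43903336] seat bottom [177.84409173 172.89992435]
side blue seat top px [303.01316021 248.83091977] seat bottom [300.27812016 270.72444096]
side black seat top px [260.93047138 137.89992091] seat bottom [260.70416142 159.09526067]
```

View pics/f.png

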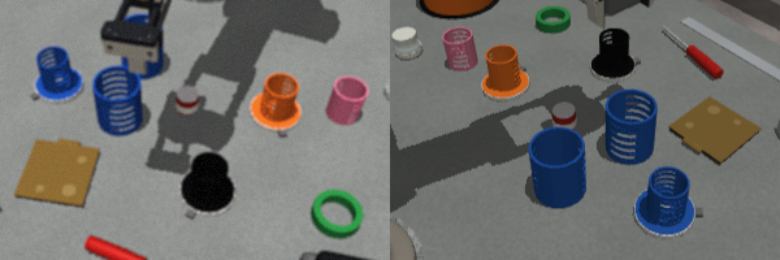

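View pics/f2.png

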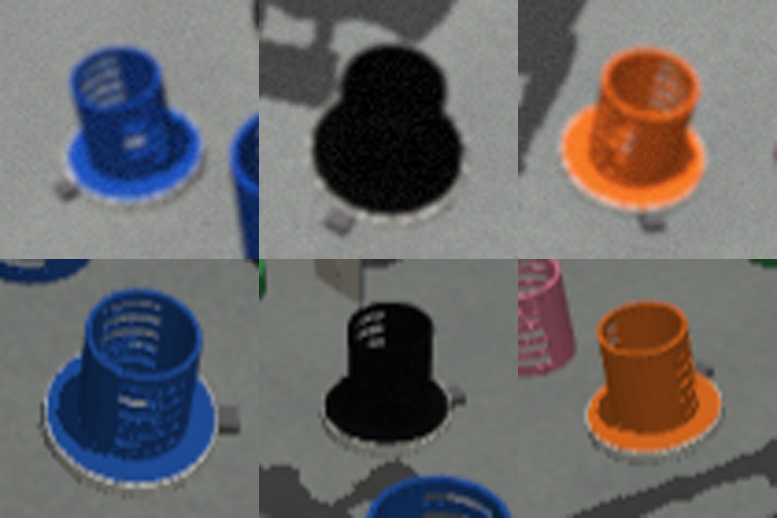

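All three shields stand upright on their own bases. The top-rim centres match the fully seated prediction within about 2 px: blue (170,144) against (170,144), orange (347,166) against (346,165), black (291,225) against (291,227). I'm handing in.

```bash
python3 - <<'E'
from plant import bot
print(bot.close_job())
E
```

```text
the job is handed in; nothing more can be done
None
```

All three shields now stand upright on the bases of their own colours, and the job is handed in at about 25.5 s on the robot's clock. I moved blue to the build plate, black to the black base, orange to the orange base, then blue from the plate to the blue base.

**Last checks:**
- **Seating:** the scene and side pictures show all three shields upright around their hubs. In the scene picture, each top-rim centre is within about 2 px of where a fully seated shield should be. Black was the hardest to judge, because it is dark on dark.
- **Forces:** each set-down met 4–11 N at nearly the same height the shield was picked up from. Those were the largest forces in any reading.
- **Other objects:** the tin and the tape roll look unmoved in the final pictures, and the build plate is empty. The glue stick was outside the final crop; I last saw it standing just before the last set-down.
- **Gripper:** it was open and clear of everything when I handed in.

The scene and side cameras disagreed by up to 5 mm in x on the first shield measurement, and by 2–3 mm on the bases. I used the averages, which is well inside the 9 mm clearance around each hub. No check failed.

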